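# Fold out the roller support leaf

### The arm

A 6-joint arm with a two-finger parallel gripper is mounted at the origin on the work surface. World frame = base frame: x ahead of the robot, y to its left, z up, the work surface at z = 0. Lengths are in mm, angles in degrees, forces in N, time in s.
With the tool pointing down it reaches from about 300 to 850 mm from the base axis. Payload 4.2 kg.
Tool frame: the origin (TCP) lies at the very end of the fingers, on their centre line; the grasp point (between the pads) lies 19 mm behind it (env.grip_depth is the distance from the TCP to the grasp point, in mm); z points along the fingers, y is the line along which they close (so a half turn about z gives the same grasp; the last joint's range is limited). The gripper opens to 91 mm and grips with 3 to 60 N. Pads are 32 mm wide; open, the fingers measure 118 mm over their backs; the gripper's body (76 mm by 178 mm) begins 60 mm behind the grasp point.
Start: joints at [68.182, 18.312, 89.639, -0, 72.044, -1.146], TCP at [202.993, 537.997, 179.476] pointing down, gripper open.
Joint ranges: [-177.97, 177.97], [-48.28, 115.42], [12.27, 149.76], [-77.06, 257.06], [2.81, 150.46], [-146.56, 146.56]. Speed limits (degrees/s): [147.25, 147.25, 180, 180, 180, 180].

### API

Orientations are given as [roll, pitch, yaw] about the fixed x, y, z axes, in that order (R = Rz(yaw) Ry(pitch) Rx(roll)).
In Python, from workcell import env, cams gives the robot as it stands.
- The arm moves only by the tool apply_moves, never from a script. Its argument "deltas" is a list of rows, each a list of 5 numbers: the shift along the tool's x, y, z in m, then the turn about the tool's z in rad, then the opening, from -1 (shut) to 1 (fully open), so that 0 is half open. In form: [[tx, ty, tz, roll, gripper], ...]. A call has 1 to 5 rows; each row is the pose to reach, as a shift and turn from the pose commanded when the call began, along the tool's axes at that moment; what a row does not reach only later rows make up. A row lasts 1/10 s, in which the tool goes at most 50 mm and 8.59 degrees, less where a joint would pass 70% of its speed; a pose out of reach is approached as far as the arm can. A call with a gripper value outside its range is refused whole. The fingers move at their own pace and stop on an object; "grip_force" is the grip in N (left out, the last holds). Time passes only in rows, so rows that repeat a pose let the fingers close. It gives the time, the measured TCP pose, the force, the opening and the grip force at its end, in the units of the state.
- env.state(): the state, without advancing time (a new reading comes with each control period).
- cams.grab_frame(name): name is "side" or "top" or "wrist"; returns the picture (400x640x3 uint8, blue, green, red); there is no depth.
- cams.get_calibration(name): a dict with "mtx" (3x3 intrinsics, pixels), "eye" and "attitude" of the camera in the world; the wrist camera has in their place "tool_from_camera" (4x4, takes a point from camera to tool coordinates, whose origin is the TCP and whose axes are the flange's). Camera axes: x right, y down, z forward; pixel columns grow to the right and rows downward; lengths in mm; the calibration is good to about 2 mm. The wrist camera is an equidistant fisheye: a pixel r from the principal point sees the ray r / f radians off the axis. A picture is of the moment at which its call begins: read the wrist's pose just before it. get_calibration takes no time and is no camera call.
- env.job_done(): hands the job in; it is judged then, once.
The state is a dict: "time_s": time; "qpos": joint angles; "qvel": joint speeds; "effort": joint torques, N m; "ee_pos": TCP position; "ee_rot": TCP orientation; "force": force on the tool from outside, world axes, zero at the start; "torque": the same for the moment, N m; "gripper_width": finger opening in mm; "gripper_force": force on a finger pad.
Only numpy, scipy, OpenCV 4.12 (cv2) and the standard library are available. Lean on these libraries where they do the work, as an engineer would, in place of code of your own. Each camera call takes 0.05 s, during which the arm holds its last target. There are 200 camera calls.

### The job

Long sheet-metal strip is about to be fed along the bench. Of the two low feed supports, take the one whose folding leaf is an open frame with rollers, swing that leaf up and over by its cross bar until it lies level on its stop on the other side, and lower it gently, without letting it drop. Leave the leaf with the plain solid sheet folded, and let go.

Things in the scene. Friction and masses are not known exactly. Their poses are not given: they have to be found in the camera images.
- roller_stand: Fixed blue stand of the roller leaf (base 120 x 125 mm). Origin on the bench under the hinge line, which is 90 mm up. z up, x along the hinge, y level from the hinge to its fixed top plate (85 mm long, 90 mm high), where the leaf lies folded. Two stop arms reach 65 mm to -y. The supports stand one behind the other in either order, yaw within 0.15 rad. Flat scrap (6 mm) beside it is not in the way.
- roller_leaf (a joint): Hinge of the roller leaf, an open steel frame 90 x 166 x 16 mm with three rollers, 0.3 to 0.6 kg. 0 = folded level over the top plate (+y, start), 1.57 = upright, 3.14 = level on its stop (-y), its limit. It turns about the stand's +x. The hinge is nearly free: left alone, the leaf falls to either side.
- roller_leaf_bar (a point): Middle of the leaf's cross bar (12 mm round, parallel to the hinge, 74 mm free) at its free end. At hinge angle a, in the stand's frame: y = 160 cos a - 8 sin a, z = 90 + 160 sin a + 8 cos a (mm). Fingers can straddle it from above at every angle: a 72 mm deep window lies between bar and last roller, the bench at least 82 mm below. It turns easily in a grip.
- plain_leaf (a joint): Hinge (rad) of the leaf on the other stand, alike but with a solid steel sheet instead of rollers. 0 = folded (start). It must stay folded.
Things that resemble listed ones, but are neither listed nor needed, are in the scene too. Leave any turquoise look-alike of the part that bears plain_leaf alone.

How it is judged (in metres and radians):
At the end, for the whole second after the job is handed in: The roller leaf lies folded out at rest on its stop (hinge angle within 0.14 rad, 8 degrees, of 3.14) and the plain leaf lies folded (within 0.1 rad of 0) (value of joint roller_leaf above 3 rad and velocity of joint roller_leaf below 0.05 rad/s and value of joint plain_leaf below 0.1 rad); the robot touches nothing.
It fails at once if the roller leaf is dropped or slammed: in the last 50 degrees before its stop it turns faster than 2 rad/s (about 0.3 m/s at the bar) (value of joint roller_leaf above 2.27 rad and velocity of joint roller_leaf above 2 rad/s).
It fails at once if the plain leaf is lifted by more than 0.3 rad (value of joint plain_leaf above 0.3 rad).
It also fails if it takes over 45 s, if anything falls off the work surface, if the arm or the gripper's body presses on something with over 40 N, if the wrist force passes 120 N, or if a joint passes its speed limit or range.

## Working session

There is one attempt and no reset: what is moved stays moved. The work goes in short steps, Python scripts to look and compute and a tool call to move; the robot and the scene stay as the last step left them, time stands still between calls to the robot, and variables do not carry over. Pictures are saved under pics/ and viewed, at most 10 in all, crops included, and the job is handed in when it is done.

Besides the shell and the picture viewer there is one more tool, called by a JSON object that holds its "name" and its "arguments". apply_moves: Moves the arm, as the interface text tells. Its arguments: {"type":"object","properties":{"deltas":{"type":"array"},"grip_force":{"type":"number"}},"required":["deltas"]}

```bash
mkdir -p pics; python3 - <<'E'
from workcell import env,cams
import cv2
for n in ("top","side"):
    c=cams.get_calibration(n); print(n,c)
    cv2.imwrite(f"pics/{n}0.png",cams.grab_frame(n))
print(cams.get_calibration("wrist"))
print(env.state())
E
```

```text
top {'mtx': array([[517.99881642,   0.        , 318.49946371],
       [  0.        , 517.99881642, 198.74210054],
       [  0.        ,   0.        ,   1.        ]]), 'eye': array([ 347.25870425,  -12.61280643, 1230.306764  ]), 'attitude': array([-174.41227876,   -0.33412569,  -91.61606169])}
side {'mtx': array([[429.35216231,   0.        , 318.60163725],
       [  0.        , 429.35216231, 201.87615756],
       [  0.        ,   0.        ,   1.        ]]), 'eye': array([374.86397496, 665.63251629, 594.13197605]), 'attitude': array([-127.30726477,   -1.29262437, -168.82669151])}
{'mtx': array([[309.70691629,   0.        , 321.903139  ],
       [  0.        , 309.70691629, 200.27421101],
       [  0.        ,   0.        ,   1.        ]]), 'tool_from_camera': array([[ 1.01580026e-05, -9.62447412e-01, -2.71468191e-01,
         7.64159696e+01],
       [ 9.99999985e-01, -3.78984811e-05,  1.71781811e-04,
        -8.23983137e-02],
       [-1.75619192e-04, -2.71468188e-01,  9.62447397e-01,
        -2.05059854e+02],
       [ 0.00000000e+00,  0.00000000e+00,  0.00000000e+00,
         1.00000000e+00]])}
{'time_s': 0.1, 'qpos': array([ 6.81839414e+01,  1.83473137e+01,  8.97008894e+01, -4.90336001e-04,
        7.20445415e+01, -1.14588414e+00]), 'qvel': array([ 0.01805451, -0.10651979, -0.18970952,  0.02839948,  0.07339844,
        0.09028259]), 'effort': array([-8.59438387e-06, -4.13336527e+01, -2.32505769e+01,  7.27033569e-02,
        4.22673952e-02, -8.06987100e-05]), 'ee_pos': array([202.77473424, 537.49801225, 178.70108588]), 'ee_rot': array([-1.79907265e+02, -1.38859991e-03,  1.59329976e+02]), 'force': array([ 0.32355618, -0.5854214 ,  0.15639779]), 'torque': array([-0.02946231, -0.01715447, -0.00352239]), 'gripper_force': 0.0, 'gripper_width': 91.11464102214242}
```

View pics/top0.png

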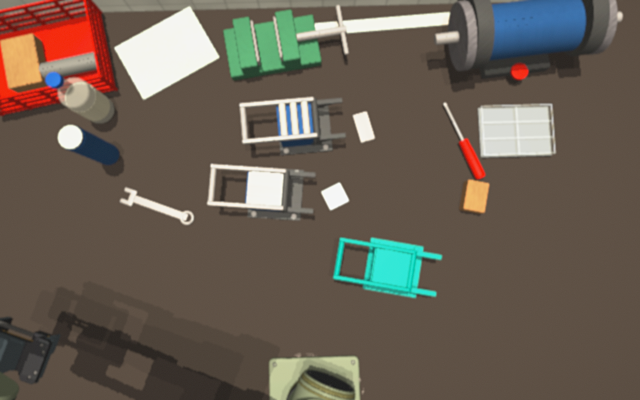

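View pics/side0.png

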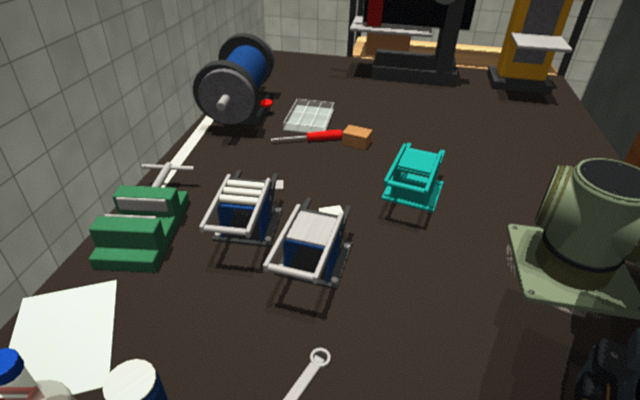

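Three candidates. Top-view pixels: the leaf with three rollers over blue at (285,122), the plain white sheet at (262,190), and the turquoise look-alike at (392,267). The roller one is the target, since its frame is open and has bars across it. In the side view it is at (240,205). I'll confirm this in one enlarged crop.

```bash
python3 - <<'E'
import cv2,numpy as np
a=cv2.imread("pics/top0.png")[85:165,225:355]; b=cv2.imread("pics/side0.png")[160:260,190:290]
a=cv2.resize(a,None,fx=6,fy=6,interpolation=cv2.INTER_CUBIC)[:, :780]; 
b=cv2.resize(b,(400,400),interpolation=cv2.INTER_CUBIC)
a=cv2.resize(a,(390,240))
c=np.zeros((400,800,3),np.uint8); c[:240,:390]=a; c[:,400:]=b
cv2.imwrite("pics/crop1.png",c)
E
```

```text
(no output)
```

View pics/crop1.png

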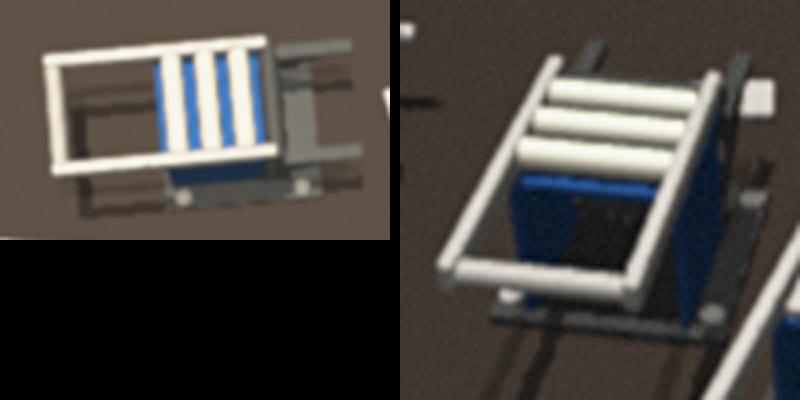

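The crop confirms it: three white rollers across an open frame over blue. The cross bar is near top (242,123) and side (225,229). Next I triangulate the bar from masks.

```bash
cat >h.py <<'E'
from workcell import env,cams
import cv2,numpy as np
from scipy.spatial.transform import Rotation as R
def ray(n,uv):
    c=cams.get_calibration(n); M=R.from_euler("xyz",c["attitude"],degrees=True).as_matrix()
    d=M@np.linalg.inv(c["mtx"])@[uv[0],uv[1],1]; return c["eye"],d/np.linalg.norm(d)
def plane(n,uv,z):
    e,d=ray(n,uv); return e+d*(z-e[2])/d[2]
def tri(a,b):
    (e,d),(f,g)=ray("top",a),ray("side",b)
    s,t=np.linalg.lstsq(np.c_[d,-g],f-e,rcond=None)[0]
    p,q=e+s*d,f+t*g; return (p+q)/2,np.linalg.norm(p-q)
E
python3 - <<'E'
from h import *
def comp(img,roi,seed,thr):
    x,y,w,h=roi; g=cv2.cvtColor(img,cv2.COLOR_BGR2GRAY)[y:y+h,x:x+w]
    m=(g>thr).astype(np.uint8); _,l,st,_=cv2.connectedComponentsWithStats(m)
    i=l[seed[1]-y-3:seed[1]-y+4,seed[0]-x-3:seed[0]-x+4]; k=np.bincount(i[i>0]).argmax()
    P=np.argwhere(l==k)[:,::-1]+[x,y]; return P.astype(np.float32)
T=cv2.imread("pics/top0.png");S=cv2.imread("pics/side0.png")
P=comp(T,(225,85,110,75),(242,123),130)
r=cv2.minAreaRect(P); box=cv2.boxPoints(r); print(r,box.round(1))
for c in box: print(plane("top",c,100).round(1))
Q=comp(S,(195,165,85,85),(225,229),110)
# bar midpoints
tb=P[(P[:,0]<248)&(P[:,1]>111)&(P[:,1]<136)].mean(0)
sb=Q[(Q[:,0]>206)&(Q[:,0]<242)&(Q[:,1]>222)]
print("top bar",tb,"side bar centre",sb.mean(0),len(sb))
vx,vy,x0,y0=cv2.fitLine(sb,cv2.DIST_L2,0,.01,.01).ravel()
for u in (202,225,248): 
    print(u,y0+(u-x0)*vy/vx)
f=lambda u:(u,y0+(u-x0)*vy/vx)
# intersect side bar line with the top ray: epipolar 
best=min((tri(tb,f(u))[1],u) for u in np.arange(205,245,.25))
print(best,tri(tb,f(best[1])))
for v in((225,100),(225,136)):pass
# rail ends
print("ends",tri((239.7,105.7),(201.8,227.5)),tri((244,141),(248,232.5)))
E
```

```text
((277.8840637207031, 119.50143432617188), (41.246639251708984, 75.52101135253906), 84.89783477783203) [[238.4 102.3]
 [313.7  95.6]
 [317.3 136.7]
 [242.1 143.4]]
[678.6 150.1 100. ]
[689.5 -18.  100. ]
[596.  -23.6 100. ]
[585.3 143.3 100. ]
top bar [243.19565  123.347824] side bar centre [224.02551 228.61734] 196
202 226.07097
225 228.73
248 231.38904
(np.float64(0.1685913177494386), np.float64(226.75)) (array([630.191503  , 140.06574628, 100.96109246]), np.float64(0.1685913177494386))
ends (array([671.40240325, 147.46195759, 102.32008897]), np.float64(2.447656596003178)) (array([591.35526134, 139.21289812,  99.29991944]), np.float64(1.161553441863493))
```

{"name": "apply_moves", "arguments": {"deltas": [[-0.04, -0.016, -0.012, -0.085, 1], [-0.08, -0.032, -0.024, -0.17, 1], [-0.12, -0.048, -0.036, -0.255, 1], [-0.16, -0.065, -0.048, -0.34, 1], [-0.2, -0.081, -0.06, -0.426, 1]]}}

```text
time_s: 0.6
ee_pos: [362.3, 390.1, 239.6]
ee_rot: [-180.0, -0.0, -176.0]
force: [0.4, -0.3, 1.4]
gripper_width: 91.2
gripper_force: 0.0
```

{"name": "apply_moves", "arguments": {"deltas": [[-0.031, -0.033, 0, 0, 1], [-0.062, -0.066, 0, 0, 1], [-0.093, -0.099, 0, 0, 1], [-0.124, -0.132, 0, 0, 1], [-0.155, -0.165, 0, 0, 1]]}}

```text
time_s: 1.1
ee_pos: [527.9, 235.5, 239.1]
ee_rot: [180.0, -0.0, -176.3]
force: [-0.2, 1.0, -0.8]
gripper_width: 91.4
gripper_force: 0.0
```

{"name": "apply_moves", "arguments": {"deltas": [[-0.031, -0.033, 0, 0, 1], [-0.062, -0.066, 0, 0, 1], [-0.092, -0.1, 0, 0, 1], [-0.092, -0.1, 0, 0, 1], [-0.092, -0.1, 0, 0, 1]]}}

```text
time_s: 1.6
ee_pos: [625.2, 142.6, 238.4]
ee_rot: [180.0, -0.1, -176.4]
force: [-0.3, 1.1, 0.6]
gripper_width: 91.3
gripper_force: 0.0
```

```bash
python3 - <<'E'
from h import *
s=env.state(); print(s["ee_pos"],s["ee_rot"],s["qpos"],s["force"])
cv2.imwrite("pics/w1.png",cams.grab_frame("wrist"))
c=cams.get_calibration("wrist"); T=c["tool_from_camera"]; Rm=R.from_euler("xyz",s["ee_rot"],degrees=True).as_matrix()
for p in ([632.3,140.7,98],[590,138,98],[675,143.5,98]):
    q=np.linalg.inv(T)@np.r_[Rm.T@(np.array(p)-s["ee_pos"]),1]; q=q[:3]
    th=np.arctan2(np.hypot(*q[:2]),q[2]); print((c["mtx"][:2,2]+c["mtx"][0,0]*th*q[:2]/np.hypot(*q[:2])).round(1))
E
```

```text
[625.24994452 142.55530666 238.35372799] [ 1.79977097e+02 -1.22932829e-01 -1.76374990e+02] [ 1.17930558e+01  2.30027812e+01  7.40944454e+01  4.04365722e-02
  8.30212069e+01 -8.18368840e+01] [-0.26930828  1.12114358  0.64745972]
[320.  188.7]
[319.9 152. ]
[320.1 223.9]
```

View pics/w1.png

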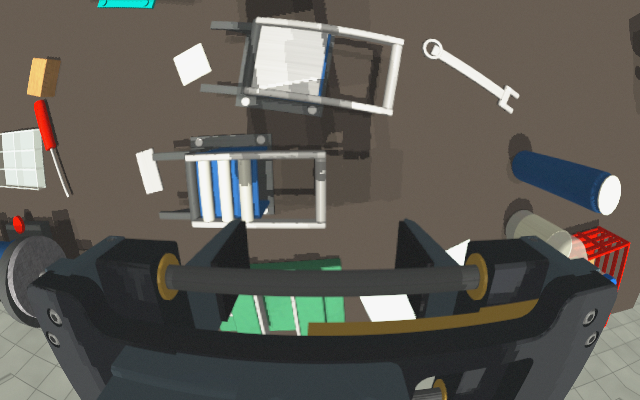

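The wrist view shows the roller bar upright in the picture at (321,189). The prediction was (320,189), so the position and yaw agree. I descend to straddle it.

{"name": "apply_moves", "arguments": {"deltas": [[-0.007, -0.002, 0.03, 0, 1], [-0.007, -0.002, 0.065, 0, 1], [-0.007, -0.002, 0.1, 0, 1], [-0.007, -0.002, 0.135, 0, 1], [-0.007, -0.002, 0.158, 0, 1]]}}

```text
time_s: 2.15
ee_pos: [629.7, 143.1, 79.1]
ee_rot: [-180.0, -0.2, -176.1]
force: [-0.3, 0.1, -0.3]
gripper_width: 91.3
gripper_force: 0.0
```

{"name": "apply_moves", "arguments": {"deltas": [[0, 0, 0, 0, 0], [0, 0, 0, 0, -0.5], [0, 0, 0, 0, -1], [0, 0, 0, 0, -1], [0, 0, 0, 0, -1]], "grip_force": 10}}

```text
time_s: 2.65
ee_pos: [633.1, 142.0, 82.9]
ee_rot: [180.0, 0.1, -176.3]
force: [0.1, 0.5, -0.4]
gripper_width: 54.1
gripper_force: 0.0
```

{"name": "apply_moves", "arguments": {"deltas": [[0, 0, 0, 0, -1], [0, 0, 0, 0, -1], [0, 0, 0, 0, -1], [0, 0, 0, 0, -1], [0, 0, 0, 0, -1]]}}

```text
time_s: 3.15
ee_pos: [632.4, 141.7, 81.4]
ee_rot: [180.0, -0.0, -176.3]
force: [-0.0, -0.7, -0.9]
gripper_width: 14.3
gripper_force: 0.0
```

{"name": "apply_moves", "arguments": {"deltas": [[0, 0, 0.001, 0, -1], [0, 0, 0.001, 0, -1], [0, 0, 0.001, 0, -1], [0, 0, 0.001, 0, -1]], "grip_force": 20}}

```text
time_s: 3.55
ee_pos: [632.4, 141.7, 80.4]
ee_rot: [180.0, 0.0, -176.3]
force: [-0.1, -0.5, 0.3]
gripper_width: 0.2
gripper_force: 0.0
```

```bash
python3 - <<'E'
import numpy as np
h=np.array([632.3+160*.065,140.7-160*.998])  # hinge xy
print(h)
f=lambda a:np.array([160*np.cos(a)-8*np.sin(a),90+160*np.sin(a)+8*np.cos(a)])
p0=f(0)
for i in range(0,41,1):
    a=np.pi*i/40; d=(f(a)-p0); print(i,round(np.degrees(a),1),d.round(1))
E
```

```text
[642.7  -18.98]
0 0.0 [0. 0.]
1 4.5 [-1.1 12.5]
2 9.0 [-3.2 24.9]
3 13.5 [-6.3 37.1]
4 18.0 [-10.3  49.1]
5 22.5 [-15.2  60.6]
6 27.0 [-21.1  71.8]
7 31.5 [-27.8  82.4]
8 36.0 [-35.3  92.5]
9 40.5 [-43.5 102. ]
10 45.0 [-52.5 110.8]
11 49.5 [-62.2 118.9]
12 54.0 [-72.4 126.1]
13 58.5 [-83.2 132.6]
14 63.0 [-94.5 138.2]
15 67.5 [-106.2  142.9]
16 72.0 [-118.2  146.6]
17 76.5 [-130.4  149.4]
18 81.0 [-142.9  151.3]
19 85.5 [-155.4  152.1]
20 90.0 [-168.  152.]
21 94.5 [-180.5  150.9]
22 99.0 [-192.9  148.8]
23 103.5 [-205.1  145.7]
24 108.0 [-217.1  141.7]
25 112.5 [-228.6  136.8]
26 117.0 [-239.8  130.9]
27 121.5 [-250.4  124.2]
28 126.0 [-260.5  116.7]
29 130.5 [-270.   108.5]
30 135.0 [-278.8   99.5]
31 139.5 [-286.9   89.8]
32 144.0 [-294.1   79.6]
33 148.5 [-300.6   68.8]
34 153.0 [-306.2   57.5]
35 157.5 [-310.9   45.8]
36 162.0 [-314.6   33.8]
37 166.5 [-317.4   21.6]
38 171.0 [-319.3    9.1]
39 175.5 [-320.1   -3.4]
40 180.0 [-320.  -16.]
```

The fingers shut completely, so the bar isn't between them. I look again.

```bash
python3 - <<'E'
from h import *
s=cams.grab_frame("side"); t=cams.grab_frame("top"); w=cams.grab_frame("wrist")
for n,i in zip("stw",(s,t,w)): cv2.imwrite(f"pics/{n}2.png",i)
c=np.zeros((600,800,3),np.uint8)
c[:300,:400]=cv2.resize(s[150:270,160:320],(400,300),interpolation=3)
c[:300,400:]=cv2.resize(t[60:180,200:360],(400,300),interpolation=3)
c[300:,:480]=cv2.resize(w,(480,300))
cv2.imwrite("pics/c2.png",c)
E
```

```text
(no output)
```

View pics/c2.png

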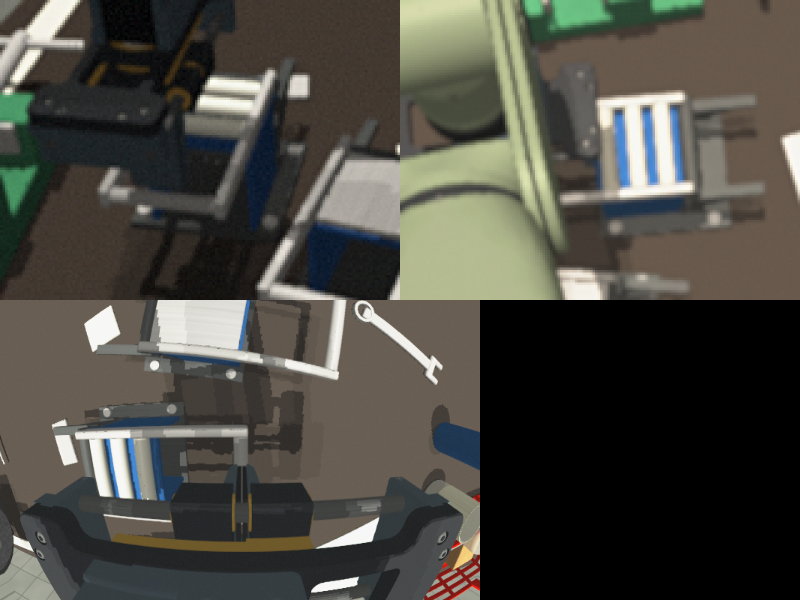

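```bash
python3 - <<'E'
import cv2,numpy as np
s=cv2.imread("pics/s2.png");w=cv2.imread("pics/w2.png")
c=np.zeros((480,800,3),np.uint8)
c[:,:400]=cv2.convertScaleAbs(cv2.resize(s[180:255,195:257],(400,480),interpolation=2),alpha=1.6)
c[:,400:]=cv2.convertScaleAbs(cv2.resize(w[170:266,280:360],(400,480),interpolation=2),alpha=1.6)
cv2.imwrite("pics/c3.png",c)
E
```

```text
(no output)
```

View pics/c3.png

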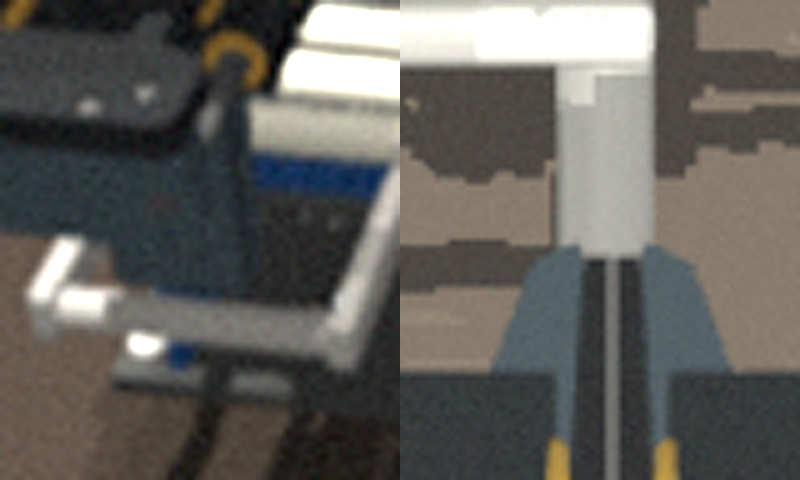

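```bash
python3 - <<'E'
from h import *
print(env.state()["qpos"].round(2),env.state()["ee_pos"])
for y in (135,142,150):
  e,d=ray("side",(223,225.3)); p=e+d*(y-e[1])/d[1]; print("tip",p.round(1))
  e,d=ray("side",(229,230.8)); p=e+d*(y-e[1])/d[1]; print("bar",p.round(1))
c=cams.get_calibration("side");M=R.from_euler("xyz",c["attitude"],degrees=True).as_matrix()
for p in ([632,142,80],[632,142,92],[632,142,104],[632,141,98],[616,142,80],[648,142,80]):
    q=c["mtx"]@M.T@(np.array(p)-c["eye"]); print(p,(q[:2]/q[2]).round(1))
# width of bar in the wrist image at several rows
w=cv2.cvtColor(cams.grab_frame("wrist"),cv2.COLOR_BGR2GRAY)
for r in (190,200,208,214,218,222,226,232): print(r,w[r,300:345:1].tolist())
E
```

```text
[ 11.62  28.86  87.54   0.    63.6  -82.12] [632.376903   141.74788021  80.44592453]
tip [638.6 135.  103.4]
bar [628.8 135.   92.6]
tip [635.2 142.  109.9]
bar [625.5 142.   99.2]
tip [631.2 150.  117.3]
bar [621.6 150.  106.8]
[632, 142, 80] [226.6 238.5]
[632, 142, 92] [225.9 233.4]
[632, 142, 104] [225.1 228.2]
[632, 141, 98] [225.7 230.4]
[616, 142, 80] [235.2 239.8]
[648, 142, 80] [218.  237.1]
190 [44, 46, 48, 46, 44, 49, 48, 49, 46, 45, 47, 87, 105, 109, 128, 130, 131, 136, 130, 111, 111, 112, 111, 111, 112, 110, 106, 106, 106, 99, 82, 52, 45, 46, 47, 49, 46, 48, 72, 78, 80, 78, 78, 80, 77]
200 [46, 46, 48, 48, 46, 47, 48, 47, 50, 46, 45, 74, 94, 106, 107, 106, 107, 107, 108, 112, 112, 112, 111, 111, 109, 110, 107, 108, 105, 99, 82, 52, 46, 48, 46, 46, 46, 48, 48, 64, 79, 78, 80, 80, 78]
208 [77, 78, 79, 79, 79, 80, 79, 78, 78, 79, 55, 75, 95, 106, 106, 106, 106, 106, 109, 110, 112, 113, 111, 109, 109, 110, 107, 107, 104, 101, 94, 80, 80, 78, 80, 79, 79, 80, 80, 79, 79, 78, 80, 78, 78]
214 [79, 79, 80, 80, 79, 79, 79, 79, 77, 79, 58, 74, 94, 106, 107, 106, 106, 106, 111, 112,
[... 163 characters left out ...]
 94, 102, 96, 95, 102, 106, 109, 109, 112, 112, 111, 110, 109, 109, 107, 105, 99, 90, 81, 79, 79, 79, 80, 79, 80, 78, 79, 80, 78, 79, 80, 80, 81]
222 [45, 46, 47, 47, 46, 46, 52, 56, 60, 58, 59, 60, 62, 60, 57, 60, 55, 43, 31, 33, 31, 63, 71, 60, 32, 31, 35, 45, 53, 57, 60, 61, 59, 57, 57, 62, 65, 70, 72, 77, 78, 78, 79, 79, 82]
226 [48, 49, 47, 47, 52, 56, 60, 62, 58, 58, 61, 59, 61, 62, 59, 60, 44, 34, 31, 33, 33, 66, 71, 61, 29, 36, 32, 31, 47, 59, 59, 58, 61, 60, 60, 58, 59, 61, 60, 66, 75, 80, 79, 78, 79]
232 [80, 78, 73, 59, 59, 58, 60, 60, 59, 59, 58, 59, 60, 59, 58, 54, 38, 32, 34, 33, 30, 66, 72, 60, 31, 31, 35, 33, 45, 53, 58, 58, 57, 61, 61, 59, 58, 57, 59, 56, 60, 62, 75, 78, 77]
```

Four measurements agree:
- The side view puts the fingertips at z≈110 to 116.
- The wrist row of the tips, 222, gives about 36 mm behind the stated TCP.
- The open fingers' spacing in the wrist view gives about the same offset.
- The shut fingers sit directly over the bar without touching it.

So the real tips end about 36 mm short of the reported TCP. I open halfway, go about 36 mm lower, which is clear under either assumption, and grip again.

{"name": "apply_moves", "arguments": {"deltas": [[0, 0, 0, 0, 0.2], [0, 0, 0, 0, 0.2], [0, 0, 0, 0, 0.2], [0, 0, 0, 0, 0.2], [0, 0, 0, 0, 0.2]]}}

```text
time_s: 4.25
ee_pos: [632.4, 141.7, 80.4]
ee_rot: [180.0, 0.0, -176.3]
force: [0.0, 0.7, -0.4]
gripper_width: 37.6
gripper_force: 0.0
```

{"name": "apply_moves", "arguments": {"deltas": [[0, -0.001, 0, 0, 0.2], [0, -0.001, 0.005, 0, 0.2], [0, -0.001, 0.01, 0, 0.2], [0, -0.001, 0.014, 0, 0.2], [0, -0.001, 0.018, 0, 0.2]]}}

```text
time_s: 4.75
ee_pos: [632.2, 140.7, 61.8]
ee_rot: [-180.0, -0.0, -176.3]
force: [0.5, -0.1, -0.6]
gripper_width: 54.9
gripper_force: 0.0
```

{"name": "apply_moves", "arguments": {"deltas": [[0, 0, 0.004, 0, 0.2], [0, 0, 0.009, 0, 0.2], [0, 0, 0.013, 0, 0.2], [0, 0, 0.017, 0, 0.2], [0, 0, 0.017, 0, 0.2]]}}

```text
time_s: 5.25
ee_pos: [632.0, 140.6, 44.7]
ee_rot: [-180.0, -0.1, -176.3]
force: [1.3, -1.0, -0.1]
gripper_width: 55.1
gripper_force: 0.0
```

{"name": "apply_moves", "arguments": {"deltas": [[0, 0, 0, 0, -1], [0, 0, 0, 0, -1], [0, 0, 0, 0, -1], [0, 0, 0, 0, -1], [0, 0, 0, 0, -1]], "grip_force": 20}}

```text
time_s: 5.75
ee_pos: [632.5, 140.8, 45.6]
ee_rot: [180.0, 0.0, -176.3]
force: [0.4, 1.0, 0.3]
gripper_width: 17.1
gripper_force: 0.0
```

{"name": "apply_moves", "arguments": {"deltas": [[0, 0, 0, 0, -1], [0, 0, 0, 0, -1], [0, 0, 0, 0, -1], [0, 0, 0, 0, -1], [0, 0, 0, 0, -1]]}}

```text
time_s: 6.25
ee_pos: [632.5, 141.0, 45.6]
ee_rot: [180.0, 0.0, -176.3]
force: [0.1, 1.3, -0.0]
gripper_width: 11.4
gripper_force: 20.0
```

Gripped: 11.4 mm opening at 20 N. The tool y axis matches the stand's y axis, so I follow the arc at 4.5° per row.

{"name": "apply_moves", "arguments": {"deltas": [[0, -0.001, -0.0125, 0, -1], [0, -0.003, -0.025, 0, -1], [0, -0.006, -0.037, 0, -1], [0, -0.01, -0.049, 0, -1], [0, -0.015, -0.0605, 0, -1]]}}

```text
time_s: 6.75
ee_pos: [633.4, 126.2, 107.5]
ee_rot: [179.9, 0.0, -176.3]
force: [0.3, 5.4, -1.2]
gripper_width: 11.4
gripper_force: 20.0
```

{"name": "apply_moves", "arguments": {"deltas": [[0, -0.006, -0.011, 0, -1], [0, -0.0125, -0.022, 0, -1], [0, -0.02, -0.032, 0, -1], [0, -0.0285, -0.0415, 0, -1], [0, -0.0375, -0.0505, 0, -1]]}}

```text
time_s: 7.25
ee_pos: [635.8, 90.3, 159.2]
ee_rot: [179.7, 0.1, -176.3]
force: [-1.7, 8.1, 4.2]
gripper_width: 11.7
gripper_force: 20.0
```

{"name": "apply_moves", "arguments": {"deltas": [[0, -0.01, -0.008, 0, -1], [0, -0.02, -0.0155, 0, -1], [0, -0.0305, -0.022, 0, -1], [0, -0.042, -0.0275, 0, -1], [0, -0.0535, -0.032, 0, -1]]}}

```text
time_s: 7.75
ee_pos: [639.4, 35.3, 191.8]
ee_rot: [179.9, 0.2, -176.3]
force: [-0.8, 3.2, 4.4]
gripper_width: 11.2
gripper_force: 20.0
```

{"name": "apply_moves", "arguments": {"deltas": [[0, -0.012, -0.0035, 0, -1], [0, -0.024, -0.0065, 0, -1], [0, -0.0365, -0.0085, 0, -1], [0, -0.049, -0.009, 0, -1], [0, -0.0618, -0.009, 0, -1]]}}

```text
time_s: 8.25
ee_pos: [643.5, -28.3, 198.5]
ee_rot: [-179.9, 0.1, -176.3]
force: [0.6, 1.8, 1.1]
gripper_width: 11.3
gripper_force: 20.0
```

```bash
python3 - <<'E'
from h import *
s=env.state(); print(s["ee_pos"],s["force"],s["torque"],s["qpos"])
a=cams.grab_frame("side"); w=cams.grab_frame("wrist")
c=np.zeros((400,800,3),np.uint8)
c[:,:400]=cv2.resize(a[100:260,160:320],(400,400),interpolation=2)
c[:250,400:]=cv2.resize(w,(400,250))
cv2.imwrite("pics/c4.png",c)
E
```

```text
[643.45813108 -28.31218815 198.47921659] [0.57112379 1.77167556 1.10498866] [ 0.44975522 -0.09453602  0.01692025] [-3.51161091e+00  2.40440705e+01  7.80643303e+01 -5.48985559e-02
  7.78258492e+01 -9.72248917e+01]
```

View pics/c4.png

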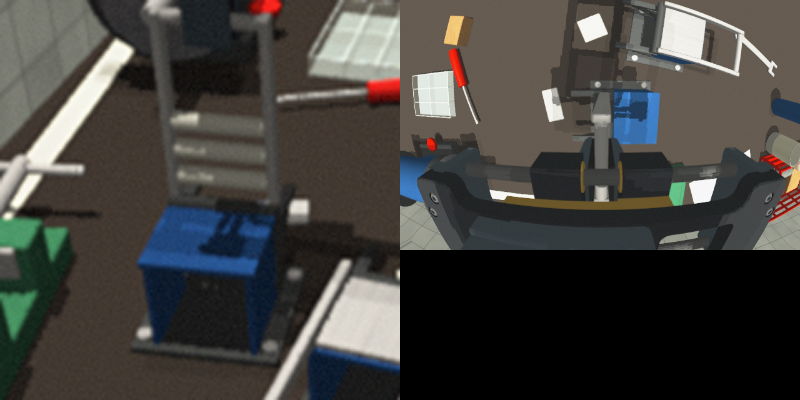

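The picture shows the roller leaf upright, with the bar in the fingers, and the plain leaf still folded. I continue down the far side.

{"name": "apply_moves", "arguments": {"deltas": [[0, -0.0125, 0.001, 0, -1], [0, -0.025, 0.003, 0, -1], [0, -0.037, 0.0065, 0, -1], [0, -0.049, 0.0105, 0, -1], [0, -0.0605, 0.015, 0, -1]]}}

```text
time_s: 8.85
ee_pos: [647.1, -88.2, 181.4]
ee_rot: [180.0, -0.1, -176.3]
force: [1.1, 1.0, 0.1]
gripper_width: 11.2
gripper_force: 20.0
```

{"name": "apply_moves", "arguments": {"deltas": [[0, -0.011, 0.006, 0, -1], [0, -0.022, 0.0125, 0, -1], [0, -0.032, 0.02, 0, -1], [0, -0.0415, 0.0285, 0, -1], [0, -0.05, 0.0375, 0, -1]]}}

```text
time_s: 9.35
ee_pos: [650.2, -137.9, 143.9]
ee_rot: [180.0, -0.1, -176.3]
force: [-0.1, 0.3, 0.7]
gripper_width: 11.3
gripper_force: 20.0
```

{"name": "apply_moves", "arguments": {"deltas": [[0, -0.004, 0.005, 0, -1], [0, -0.008, 0.0095, 0, -1], [0, -0.012, 0.0145, 0, -1], [0, -0.0155, 0.02, 0, -1], [0, -0.0185, 0.025, 0, -1]]}}

```text
time_s: 9.85
ee_pos: [651.4, -155.7, 119.4]
ee_rot: [-180.0, -0.1, -176.3]
force: [-2.5, -1.1, -0.2]
gripper_width: 11.3
gripper_force: 20.0
```

{"name": "apply_moves", "arguments": {"deltas": [[0, -0.003, 0.0055, 0, -1], [0, -0.006, 0.011, 0, -1], [0, -0.0085, 0.017, 0, -1], [0, -0.011, 0.0225, 0, -1], [0, -0.0135, 0.0285, 0, -1]]}}

```text
time_s: 10.35
ee_pos: [652.3, -168.9, 90.7]
ee_rot: [180.0, -0.0, -176.3]
force: [-3.2, 0.4, -0.1]
gripper_width: 11.3
gripper_force: 20.0
```

{"name": "apply_moves", "arguments": {"deltas": [[0, -0.002, 0.006, 0, -1], [0, -0.0035, 0.012, 0, -1], [0, -0.005, 0.018, 0, -1], [0, -0.0065, 0.024, 0, -1], [0, -0.0075, 0.0305, 0, -1]]}}

```text
time_s: 10.85
ee_pos: [652.9, -176.6, 60.4]
ee_rot: [-180.0, -0.0, -176.3]
force: [-5.3, -0.9, -0.8]
gripper_width: 11.2
gripper_force: 20.0
```

{"name": "apply_moves", "arguments": {"deltas": [[0, -0.001, 0.006, 0, -1], [0, -0.0015, 0.0125, 0, -1], [0, -0.0015, 0.0185, 0, -1], [0, -0.0015, 0.0225, 0, -1], [0, -0.0015, 0.026, 0, -1]]}}

```text
time_s: 11.35
ee_pos: [653.1, -178.6, 34.3]
ee_rot: [-179.9, -0.0, -176.3]
force: [-6.0, -2.4, -0.9]
gripper_width: 11.2
gripper_force: 20.0
```

{"name": "apply_moves", "arguments": {"deltas": [[0, 0, 0.0015, 0, -1], [0, 0, 0.003, 0, -1], [0, 0, 0.0045, 0, -1], [0, 0, 0.005, 0, -1], [0, 0, 0.005, 0, -1]]}}

```text
time_s: 11.85
ee_pos: [653.1, -178.5, 29.4]
ee_rot: [-180.0, -0.0, -176.3]
force: [-3.9, -2.9, -1.0]
gripper_width: 11.6
gripper_force: 20.0
```

{"name": "apply_moves", "arguments": {"deltas": [[0, 0, 0.001, 0, -1], [0, 0, 0.002, 0, -1], [0, 0, 0.003, 0, -1], [0, 0, 0.003, 0, -1], [0, 0, 0.003, 0, -1]]}}

```text
time_s: 12.35
ee_pos: [653.1, -178.4, 26.4]
ee_rot: [-180.0, -0.0, -176.3]
force: [-4.6, -2.1, -0.8]
gripper_width: 11.6
gripper_force: 20.0
```

```bash
python3 - <<'E'
from h import *
a=cams.grab_frame("side"); t=cams.grab_frame("top"); w=cams.grab_frame("wrist")
cv2.imwrite("pics/s5.png",a);cv2.imwrite("pics/t5.png",t)
c=np.zeros((600,800,3),np.uint8)
c[:300,:400]=cv2.convertScaleAbs(cv2.resize(a[120:240,160:320],(400,300),interpolation=2),alpha=1.5)
c[:300,400:]=cv2.resize(t[60:180,280:440],(400,300),interpolation=2)
c[300:,:480]=cv2.resize(w,(480,300))
cv2.imwrite("pics/c5.png",c)
E
```

```text
(no output)
```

View pics/c5.png

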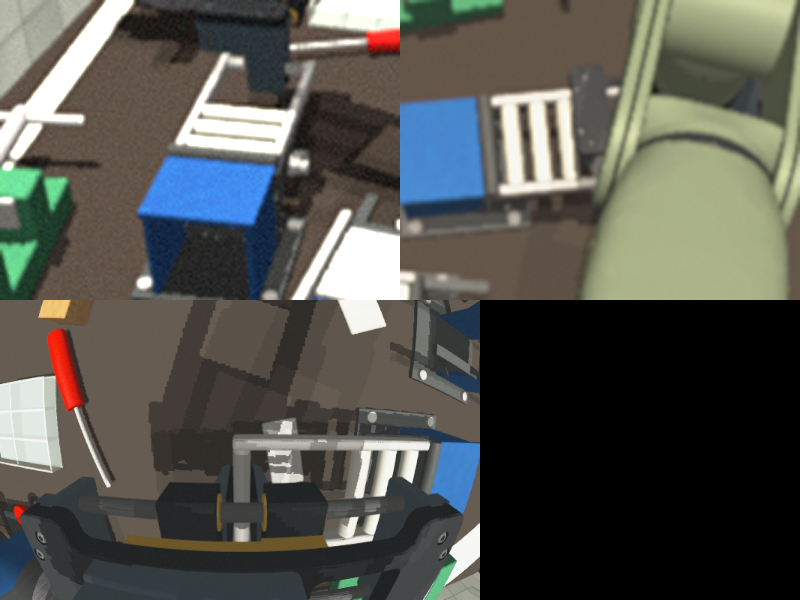

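```bash
python3 - <<'E'
from h import *
c=cams.get_calibration("side");M=R.from_euler("xyz",c["attitude"],degrees=True).as_matrix()
h=np.array([642.7,-19]);X=np.array([.998,.065]);Y=np.array([-.065,.998])
for a in (3.14,3.05,2.95,2.85):
  y=160*np.cos(a)-8*np.sin(a); z=90+160*np.sin(a)+8*np.cos(a)
  for x in (-41,41):
    p=np.r_[h+x*X+y*Y,z]; q=c["mtx"]@M.T@(p-c["eye"]); print(a,x,(q[:2]/q[2]).round(1),end=" ")
  print()
E
```

```text
3.14 -41 [284.4 148.3] 3.14 41 [250.2 145.3] 
3.05 -41 [284.2 142.9] 3.05 41 [249.8 139.9] 
2.95 -41 [283.9 137.1] 2.95 41 [249.1 134.2] 
2.85 -41 [283.5 131.6] 2.85 41 [248.2 128.7]
```

The bar ends in the side view, (283,146) and (253,144), match an angle of about 3.11 to 3.14, so the leaf is on its stop. I release and rise.

{"name": "apply_moves", "arguments": {"deltas": [[0, 0, 0, 0, -0.7], [0, 0, 0, 0, -0.4], [0, 0, 0, 0, 0], [0, 0, 0, 0, 0.2], [0, 0, 0, 0, 0.2]]}}

```text
time_s: 13.0
ee_pos: [653.7, -177.8, 27.1]
ee_rot: [-180.0, 0.1, -176.3]
force: [0.2, 0.4, 0.8]
gripper_width: 42.8
gripper_force: 0.0
```

{"name": "apply_moves", "arguments": {"deltas": [[0, 0, 0, 0, 0.2], [0, 0, -0.01, 0, 0.2], [0, 0, -0.025, 0, 0.2], [0, 0, -0.045, 0, 0.2], [0, 0, -0.07, 0, 0.2]]}}

```text
time_s: 13.5
ee_pos: [652.8, -177.7, 97.6]
ee_rot: [180.0, -0.1, -176.3]
force: [0.4, 0.2, 0.5]
gripper_width: 54.9
gripper_force: 0.0
```

{"name": "apply_moves", "arguments": {"deltas": [[0, 0, -0.03, 0, 0.2], [0.01, 0, -0.06, 0, 0.2], [0.04, 0, -0.09, 0, 0.2], [0.08, 0, -0.12, 0, 0.2], [0.12, 0, -0.15, 0, 0.2]]}}

```text
time_s: 14.0
ee_pos: [532.3, -185.7, 248.6]
ee_rot: [-180.0, 0.0, -176.2]
force: [0.4, -0.8, 0.7]
gripper_width: 54.8
gripper_force: 0.0
```

{"name": "apply_moves", "arguments": {"deltas": [[0.03, 0, 0, 0, 0.2], [0.06, 0, 0, 0, 0.2], [0.06, 0, 0, 0, 0.2], [0.06, 0, 0, 0, 0.2], [0.06, 0, 0, 0, 0.2]]}}

```text
time_s: 14.5
ee_pos: [474.6, -189.7, 247.3]
ee_rot: [-180.0, 0.1, -176.2]
force: [-0.4, 0.4, 0.4]
gripper_width: 55.0
gripper_force: 0.0
```

```bash
python3 - <<'E'
from h import *
a=cams.grab_frame("side"); t=cams.grab_frame("top"); print(env.state()["force"],env.state()["time_s"])
c=np.zeros((300,800,3),np.uint8)
c[:,:400]=cv2.convertScaleAbs(cv2.resize(a[120:300,140:380],(400,300),interpolation=2),alpha=1.3)
c[:,400:]=cv2.resize(t[60:240,220:460],(400,300),interpolation=2)
cv2.imwrite("pics/c6.png",c)
E
```

```text
[0.54266489 0.45315314 0.40777252] 14.6
```

View pics/c6.png

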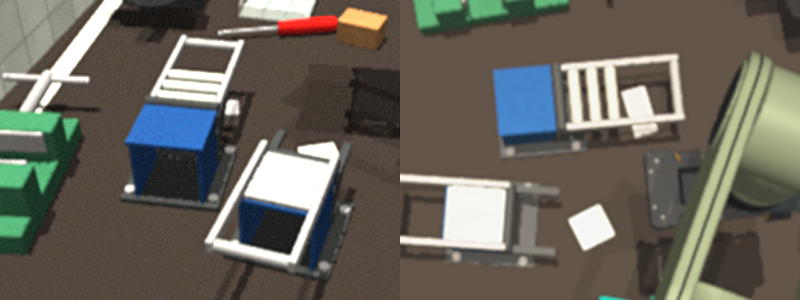

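The roller leaf lies level on its stop, the plain leaf is still folded, and the arm is clear.

```bash
python3 -c "
from workcell import env
print(env.job_done())"
```

```text
the job is handed in; nothing more can be done
None
```

The roller leaf was swung over and lowered gently onto its stop, the plain leaf stayed folded, the gripper let go and moved clear, and the job was handed in at about 14.6 s; the hand-in returned no verdict.

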